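# Widen the telescopic spool stand to its next hole and hang the thread spindle in it

## Robot

A 6-joint arm with a two-finger parallel gripper is mounted at the origin on a cart in front of the work surface, level with it; the furniture and walls round the work are solid. World frame = base frame: x ahead of the robot, y to its left, z up, the work surface at z = 0. Lengths are in m, angles in rad, forces in N, time in s.
With the tool pointing down it reaches from about 0.25 to 0.775 m from the base axis. Payload 4 kg.
Tool frame: the origin (TCP) lies on the centre line of the jaws, within the pads' length; the fingertips stand 14 mm ahead of it and the grasp point (between the pads) lies 5 mm behind it (robot.tcp_to_tips is the distance from the TCP to the fingertips, in m); z points along the fingers, y is the line along which they close (so a half turn about z gives the same grasp; the last joint's range is limited). The gripper opens to 94 mm and grips with 3 to 60 N. Pads are 16 mm wide; open, the fingers measure 119 mm over their backs; the gripper's body (75 mm by 177 mm) begins 78 mm behind the grasp point.
Start: joints at [-1.409, 0.087, 1.371, -0, 1.684, -0.103], TCP at [0.144, -0.531, 0.22] pointing down, gripper open.
Joint ranges: [-3.1, 3.1], [-0.76, 2.03], [0.27, 2.55], [-1.08, 4.22], [0.17, 2.65], [-2.57, 2.57]. Speed limits (rad/s): [2.79, 2.79, 3.14, 3.14, 3.14, 3.14].

## Interface

Orientations are given as [roll, pitch, yaw] about the fixed x, y, z axes, in that order (R = Rz(yaw) Ry(pitch) Rx(roll)).
In Python, from bench import robot gives the robot as it stands.
- The arm moves only by the tool carry_out, never from a script. Its argument "increments" is a list of rows, each a list of 3 entries, a list of its own where there are three numbers: the closure in counts, from 0 (fully open) to 255 (shut), then the shift along the tool's x, y, z in mm, then the turn about the tool's z in degrees. In form: [[fingers, [dx, dy, dz], twist], ...]. A call has 1 to 8 rows; each row shifts and turns the commanded pose from where the row before left it, along the tool's axes as they then stand; what a row does not reach is not made up. A row lasts 1/10 s, in which the tool goes at most 50 mm and 8.59 degrees, less where a joint would pass 70% of its speed; a pose out of reach is approached as far as the arm can. A call with a gripper value outside its range is refused whole. The fingers move at their own pace and stop on an object; the grip force is fixed at half the most. Time passes only in rows, so rows that do not move let the fingers close. It gives the time, the measured TCP pose, the force, the opening and the grip force at its end, in the units of the state.
- robot.get_obs(): the state, without advancing time (a new reading comes with each control period).
- robot.snapshot(name): name is "scene" or "top"; returns the picture (420x560x3 uint8, blue, green, red); there is no depth.
- robot.get_calibration(name): a dict with "vfov" (degrees; the focal length in pixels is half the picture's height over the tangent of half this angle, whatever the lens; pixels are square), "cx", "cy" (the principal point, pixels), "k1" (the pictures are not rectified: a ray, as slopes to the right and down, at radius r is drawn at 1 + k1 r^2 times it, then the intrinsics apply), "T" (4x4, takes a point from camera to world coordinates). Camera axes: x right, y down, z forward; pixel columns grow to the right and rows downward; lengths in m; the calibration is good to about 2 mm. A picture is of the moment at which its call begins. get_calibration takes no time and is no camera call.
- robot.close_job(): hands the job in; it is judged then, once.
The state is a dict: "time": time; "joint_positions": joint angles; "qvel": joint speeds; "joint_torque": joint torques, N m; "tool_pos": TCP position; "ee_rot": TCP orientation; "wrist_force": force on the tool from outside, world axes, zero at the start; "wrist_torque": the same for the moment, N m; "width": finger opening in m; "finger_force": force on a finger pad.
Only numpy, scipy, OpenCV 4.12 (cv2) and the standard library are available. Lean on these libraries where they do the work, as an engineer would, in place of code of your own. Each camera call takes 0.05 s, during which the arm holds its last target. There are 200 camera calls.

## Task

The spool stand is one hole too narrow for the thread spindle. Squeeze its spring button in and draw the sliding end outwards until the button clicks out through the next hole, stopping gently at the click without wrenching on the caught button. Then lift the spindle with its spool out of the wooden cradle and lower it into the stand's two forks, collars inside and end knobs outside the fork plates, letting go only once it lies in both slots; leave the other things on the bench where they are.

Things in the scene. Friction and masses are not known exactly. Their poses are not given: they have to be found in the camera images.
- stand: Telescopic spool stand: heavy grey foot that cannot shift, fixed fork and dark 22 mm square inner tube (axis 36 mm above the bench). Origin on the bench straight under the spring button; z up, +y along the tube to the fixed fork (at y = 80 mm), the button looks along -x. Forks: plates 6 mm thick, 38 mm wide, 101 mm high, with an open-topped slot 12 mm wide whose floor is 81 mm high.
- sleeve: Sliding aluminium sleeve with the second fork: 28 mm square (22 to 50 mm high), 130 mm long, 1.5 mm wall. Origin on the bench under the middle of three 12 mm holes in its front (-x) face; axes as the stand's. Holes 30 to 50 mm apart, at mid-height; the button starts in the middle one; drawing the sleeve out (along -y) brings the hole nearest the fixed fork to it. 45 mm clear either side.
- slide (a joint): how far the sleeve is drawn out, m: 0 at the start, grows along the stand's -y (sliding fork moves away from the fixed one); with the button in it can travel from -0.005 to 0.052. Drags with about 6 N and stays where it is left.
- button: Steel spring button (3 N out, 5 N in), 10 mm across, bevelled nose, sitting in the inner tube; it does not slide with the sleeve. Origin on the tube's axis; out, its nose stands 19 mm off along -x, 5 mm proud of the sleeve, and locks it. Squeezed flush by a flat finger, the drawn sleeve rides over it (about 8 N). It springs out by itself in the next hole and the sleeve stops dead (1 mm play).
- plunger (a joint): how far the button is pushed in, m: 0 fully out, 0.005 flush with the sleeve's face, 0.007 under the sleeve's wall
- fork_fixed (a point): middle of the slot of the fixed fork, where the rod's axis comes to lie, 86 mm above the bench
- fork_sliding (a point): the same point of the sliding fork; 150 mm from fork_fixed at the start
- spindle: Thread spindle, 0.3 kg: steel rod 10 mm thick along its y axis, 234 mm long overall, with a spool of cream thread fixed at its middle (45 mm diameter, 50 mm long). Each end has a groove 16 mm wide between an inner brass collar and an outer brass end knob (18 mm across); groove centres 95 mm either side of the middle. Origin at its centre. Starts level in the cradle, axis 38 mm above the bench.
- cradle: fixed wooden cradle: board 64 x 138 mm, 10 mm thick, with two notched cheeks (13 mm thick, 50 mm wide, 52 mm high) 52 mm either side of its middle that carry the spindle's rod. Origin at the centre of its underside; y along the spindle. The spool is free between the cheeks, to be taken from above across its diameter.
- spool_rust: small bystander: upright spool of rust-coloured thread, 46 mm across, 55 mm high; origin at the centre of its underside
- wax_pot: bystander: white screw-lid pot, 50 mm across, 57 mm high; origin at the centre of its underside
- beeswax: bystander: scored beeswax cake, 35 x 52 x 19 mm; origin at the centre of its underside
- edge_slicker: bystander: lying grooved beech edge slicker, 27 mm thick, 98 mm long; origin at the centre of its underside
- bone_folder: bystander: lying flat horn folder, 31 x 121 x 9 mm; origin at the centre of its underside
- awl_stub: bystander: lying awl with a turned wooden handle, 153 mm long, 28 mm thick; origin at the centre of its underside
Not all that is in view belongs to the job. There is more than one size of the spindle; the one meant has the size given above.

How it is judged:
By the outcome, as a careful person would: the job done as asked, in the order asked, and still so for the second after the job is handed in, with the robot touching nothing.
It also fails if it takes over 54 s, if anything falls off the work surface, if the arm or the gripper's body presses on something with over 40 N, if the wrist force passes 120 N, or if a joint passes its speed limit or range.

## Working session

There is one attempt and no reset: what is moved stays moved. The work goes in short steps, Python scripts to look and compute and a tool call to move; the robot and the scene stay as the last step left them, time stands still between calls to the robot, and variables do not carry over. Pictures are saved under pics/ and viewed, at most 10 in all, crops included, and the job is handed in when it is done.

Besides the shell and the picture viewer there is one more tool, called after "Call:" as name(argument=value, ...) on one line, values as JSON. carry_out: Moves the arm, as the interface text tells. Its arguments: {"type":"object","properties":{"increments":{"type":"array","items":{"type":"array"}}},"required":["increments"]}

```bash
mkdir -p pics; ls; python3 - <<'E'
from bench import robot
import cv2,numpy as np
for n in("scene","top"):
    cv2.imwrite(f"pics/{n}0.png",robot.snapshot(n)); c=robot.get_calibration(n); print(n,c["vfov"],c["cx"],c["cy"],c["k1"],np.round(c["T"],3).tolist())
print(robot.get_obs())
E
```

```text
pics
scene 52.14168290474838 286.4639474226297 216.13772880145024 -0.045529326844507514 [[0.477, -0.432, 0.765, -0.523], [-0.879, -0.225, 0.421, -0.539], [-0.01, -0.873, -0.487, 0.746], [0.0, 0.0, 0.0, 1.0]]
top 44.74736847482195 276.5450707537393 212.0703522543178 -0.010297932862028094 [[0.003, -0.989, 0.149, 0.297], [-1.0, -0.002, 0.006, -0.005], [-0.006, -0.149, -0.989, 1.458], [0.0, 0.0, 0.0, 1.0]]
{'time': 0.1, 'joint_positions': array([-1.40911585e+00,  8.78575388e-02,  1.37206328e+00, -4.64394827e-05,
        1.68358577e+00, -1.03127853e-01]), 'qvel': array([-0.00070832, -0.00060917, -0.00414355, -0.00059926, -0.00102514,
       -0.00032337]), 'joint_torque': array([ 2.03300769e-03, -3.41252840e+01, -3.03300834e+01,  7.20197009e-02,
        3.04408895e-02, -9.76221872e-05]), 'tool_pos': array([ 0.14384076, -0.53038853,  0.21845427]), 'ee_rot': array([-3.13968413e+00, -1.51121479e-04,  2.64803002e-01]), 'wrist_force': array([-0.45994667,  0.38617066,  0.38831953]), 'wrist_torque': array([ 0.04422114,  0.00062491, -0.01374556]), 'finger_force': 0.0, 'width': 0.09422034003005439}
```

View pics/scene0.png

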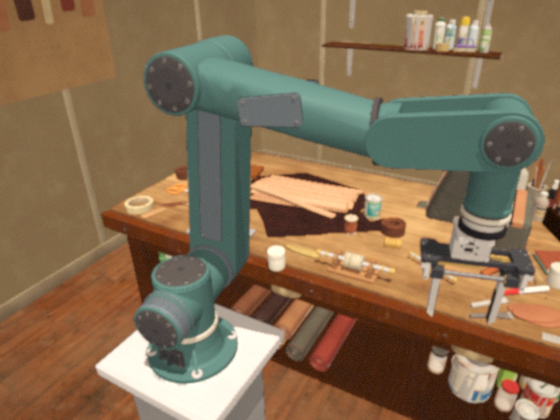

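View pics/top0.png

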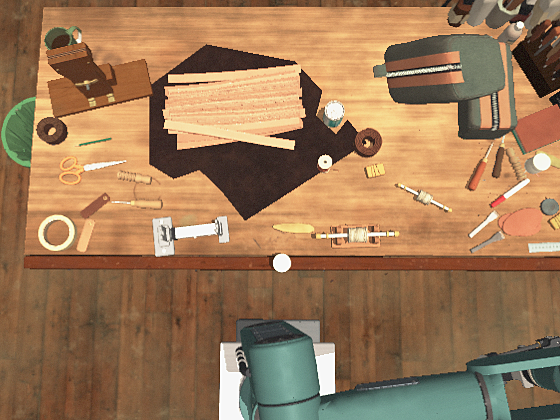

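The top view shows the stand at about (190,232). Candidates for the spindle are the one in the wooden cradle at (357,235) and a smaller loose one at (425,197). I choose the one in the cradle and check it in a close crop.

```bash
cat > h.py <<'E'
import numpy as np,cv2
from bench import robot
def K(n):
    c=robot.get_calibration(n); f=210/np.tan(np.radians(c["vfov"]/2)); return c,np.array([[f,0,c["cx"]],[0,f,c["cy"]],[0,0,1]]),np.array([c["k1"],0,0,0.])
def world(n,px,z):
    c,k,d=K(n); T=np.array(c["T"]); p=cv2.undistortPoints(np.array([[px]],float),k,d)[0,0]
    r=T[:3,:3]@[p[0],p[1],1]; o=T[:3,3]; return o+r*(z-o[2])/r[2]
def pix(n,P):
    c,k,d=K(n); T=np.linalg.inv(np.array(c["T"])); P=np.atleast_2d(np.array(P,float))
    return cv2.projectPoints(P,cv2.Rodrigues(T[:3,:3])[0],T[:3,3],k,d)[0][:,0]
E
python3 - <<'E'
import cv2,numpy as np
im=cv2.imread("pics/top0.png")
a=im[205:265,143:243]; b=im[205:265,310:410]
cv2.imwrite("pics/c1.png",np.vstack([cv2.resize(a,(800,480),interpolation=cv2.INTER_CUBIC)[90:390],cv2.resize(b,(800,480),interpolation=cv2.INTER_CUBIC)[90:390]]))
from h import *
print(world("top",(357,235),.038),world("top",(312,235),.038),world("top",(400,235),.038),world("top",(190,232),.05))
E
```

```text
[ 0.44599443 -0.22144486  0.038     ] [ 0.44573466 -0.09571719  0.038     ] [ 0.44623295 -0.34156948  0.038     ] [0.45209875 0.24381383 0.05      ]
```

View pics/c1.png

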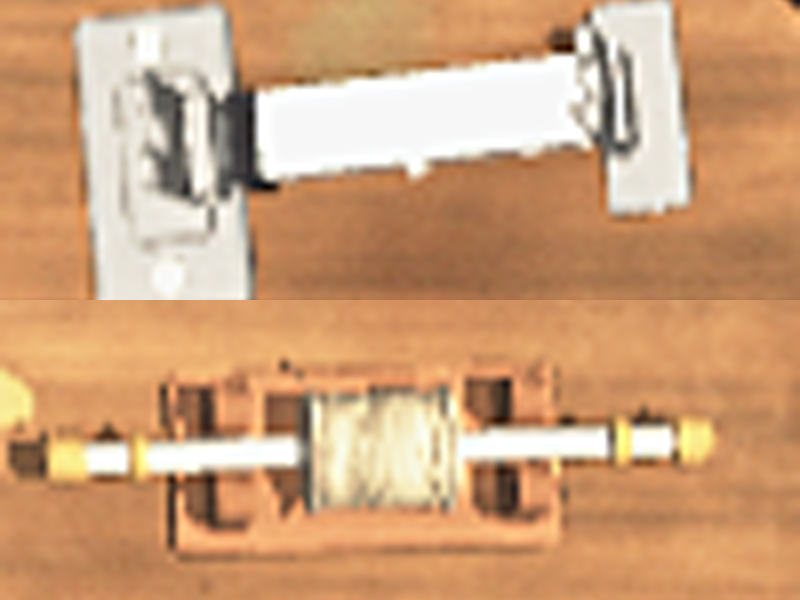

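Crop: the cradled spindle spans knob tips px (315.6,236) to (399.4,233.5), about 234 mm, so it is the right size. The stand has its fixed fork on the left, the sleeve on the right, and the button bump on the front face at about (195,237). Next I fit the edges sub-pixel.

```bash
python3 - <<'E'
from h import *
im=cv2.imread("pics/top0.png").astype(float); s=im[:,:,0]  # blue: white vs wood
def edges(cols,r0,r1,th):
    o=[]
    for c in cols:
        v=s[r0:r1,c]; a=np.where(v>th)[0]
        if len(a)<2: continue
        i,j=a[0],a[-1]
        o.append((c,r0+i-(v[i]-th)/(v[i]-v[i-1]),r0+j+(v[j]-th)/(v[j]-v[j+1])))
    return np.array(o)
E=edges(range(178,213),214,244,170)
up=np.polyfit(E[:,0],E[:,1],1);
print(np.round(E[:,2]-np.median(E[:,2]-np.polyval(up,E[:,0]))-np.polyval(up,E[:,0]),1))
off=np.median(E[:,2]-np.polyval(up,E[:,0])); print("thick px",off)
for z,o in((.05,0),(.022,off)):
    A=world("top",(178,np.polyval(up,178)+o),z);B=world("top",(213,np.polyval(up,213)+o),z)
    d=A-B; print(A,B,"yaw",np.degrees(np.arctan2(-d[0],d[1])))
A=world("top",(315.8,236),.038);B=world("top",(399.4,233.5),.038)
# rod fit
R=[]
for c in list(range(328,346))+list(range(370,386)):
    v=s[226:244,c]-90; w=np.clip(v-60,0,None); R.append((c,226+(w*np.arange(18)).sum()/w.sum()))
R=np.array(R);p=np.polyfit(R[:,0],R[:,1],1); print("res",np.std(R[:,1]-np.polyval(p,R[:,0])))
A=world("top",(315.8,np.polyval(p,315.8)),.038);B=world("top",(399.4,np.polyval(p,399.4)),.038)
d=A-B; print("spindle",A,B,(A+B)/2,np.linalg.norm(d),"yaw",np.degrees(np.arctan2(-d[0],d[1])),world("top",(357.75,np.polyval(p,357.75)),.04))
print("button",world("top",(194.9,237),.036))
print("scene px of button, fork", pix("scene",[[.43,.235,.036],[.45,.32,.08],[.46,.17,.08]]))
E
```

```text
[-0.1  0.2 -0.1 -0.1  0.1  0.   0.1  0.1 -0.3 -0.1 -0.2 -0.1  0.   0.1
 -0.   0.2  1.7  1.7  0.1 -0.1 -0.1  0.1 -0.   0.1  0.2 -0.1 -0.3 -0.2
 -0.1 -0.   0.6  0.8  0.4 -0.1  0. ]
thick px 11.130588607608104
[0.4664808  0.27766949 0.05      ] [0.47833155 0.18039251 0.05      ] yaw 6.945821827270223
[0.43814406 0.28229323 0.022     ] [0.45017221 0.18340252 0.022     ] yaw 6.934864170375689
res 0.11524438049628338
spindle [ 0.44335735 -0.10631561  0.038     ] [ 0.45182614 -0.34007675  0.038     ] [ 0.44759174 -0.22319618  0.038     ] 0.2339144944591761 yaw 2.0748260147872726 [ 0.44739812 -0.22326544  0.04      ]
button [0.43958928 0.23214414 0.036     ]
scene px of button, fork [[219.71044544 226.52820351]
 [201.50036206 206.49137202]
 [240.55548601 215.26146444]]
```

```bash
cat >> h.py <<'E'
def plan(tgt,yaw_deg,n,nt=None,cl=0):
    """rows from the measured pose to tgt (world), turning to yaw in the first nt rows"""
    o=robot.get_obs(); p=np.array(o["tool_pos"]); y=np.degrees(o["ee_rot"][2]); nt=nt or n
    dt=-(yaw_deg-y)/nt; st=(np.array(tgt)-p)/n; out=[]
    for i in range(n):
        a=np.radians(y); v=[np.cos(a)*st[0]+np.sin(a)*st[1],np.sin(a)*st[0]-np.cos(a)*st[1],-st[2]]
        t=dt if i<nt else 0; y-=t
        out.append([cl,[round(float(q),1) for q in np.array(v)*1000],round(float(t),2)])
    for i in range(0,n,8): print(out[i:i+8])
E
python3 -c "
from h import *
plan([.4577,.2355,.16],96.94,18,12,60)"
```

```text
[[60, [28.0, -36.5, 3.2], -6.81], [60, [32.1, -32.9, 3.2], -6.81], [60, [35.8, -28.9, 3.2], -6.81], [60, [39.0, -24.4, 3.2], -6.81], [60, [41.6, -19.6, 3.2], -6.81], [60, [43.6, -14.6, 3.2], -6.81], [60, [45.0, -9.3, 3.2], -6.81], [60, [45.8, -3.9, 3.2], -6.81]]
[[60, [46.0, 1.6, 3.2], -6.81], [60, [45.4, 7.0, 3.2], -6.81], [60, [44.3, 12.4, 3.2], -6.81], [60, [42.5, 17.5, 3.2], -6.81], [60, [40.1, 22.5, 3.2], 0.0], [60, [40.1, 22.5, 3.2], 0.0], [60, [40.1, 22.5, 3.2], 0.0], [60, [40.1, 22.5, 3.2], 0.0]]
[[60, [40.1, 22.5, 3.2], 0.0], [60, [40.1, 22.5, 3.2], 0.0]]
```

Call:
carry_out(increments=[[60, [28, -36.5, 3], -6.8], [60, [32, -33, 3], -6.8], [60, [36, -29, 3], -6.8], [60, [39, -24.5, 3], -6.8], [60, [41.5, -19.5, 3], -6.8], [60, [43.5, -14.5, 3], -6.8], [60, [45, -9.5, 3], -6.8], [60, [46, -4, 3], -6.8]])

```text
time: 0.9
tool_pos: [0.2836, -0.1884, 0.195]
ee_rot: [3.141, -0.0, 1.218]
wrist_force: [-0.2, -1.5, -0.2]
width: 0.0722
finger_force: 0.0
```

Call:
carry_out(increments=[[60, [46, 1.5, 3], -6.8], [60, [45.5, 7, 3], -6.8], [60, [44.5, 12.5, 3], -6.8], [60, [42.5, 17.5, 3], -6.8], [60, [40, 22.5, 3], 0], [60, [40, 22.5, 3], 0], [60, [40, 22.5, 3], 0], [60, [20, 11, 3], 0]])

```text
time: 1.7
tool_pos: [0.4154, 0.1315, 0.1707]
ee_rot: [-3.141, -0.001, 1.693]
wrist_force: [0.1, -0.5, -0.0]
width: 0.0715
finger_force: 0.0
```

```bash
python3 - <<'E'
from h import *
a=robot.snapshot("scene");b=robot.snapshot("top");cv2.imwrite("pics/s1.png",a);cv2.imwrite("pics/t1.png",b)
o=robot.get_obs();print(o["tool_pos"],np.degrees(o["ee_rot"]),o["width"],o["time"],o["joint_positions"])
A=cv2.resize(a[180:260,180:287],(800,600),interpolation=cv2.INTER_CUBIC)[:300]
B=cv2.resize(b[190:265,143:243],(800,600),interpolation=cv2.INTER_CUBIC)[100:400]
A=cv2.resize(a[180:255,180:280],(800,600),interpolation=cv2.INTER_CUBIC)
cv2.imwrite("pics/c2.png",A)
plan([.4577,.2355,.13],96.94,3,3,60)
E
```

```text
[0.4149942  0.13061051 0.17014127] [-1.79848128e+02 -2.02911737e-02  9.70362507e+01] 0.07199390775202125 1.8 [ 1.74065747e-01 -1.55908835e-01  1.70410349e+00  4.89650358e-04
  1.59602702e+00  5.12712447e-02]
[[60, [33.0, 18.4, 13.4], 0.03], [60, [33.0, 18.4, 13.4], 0.03], [60, [33.0, 18.4, 13.4], 0.03]]
```

View pics/c2.png

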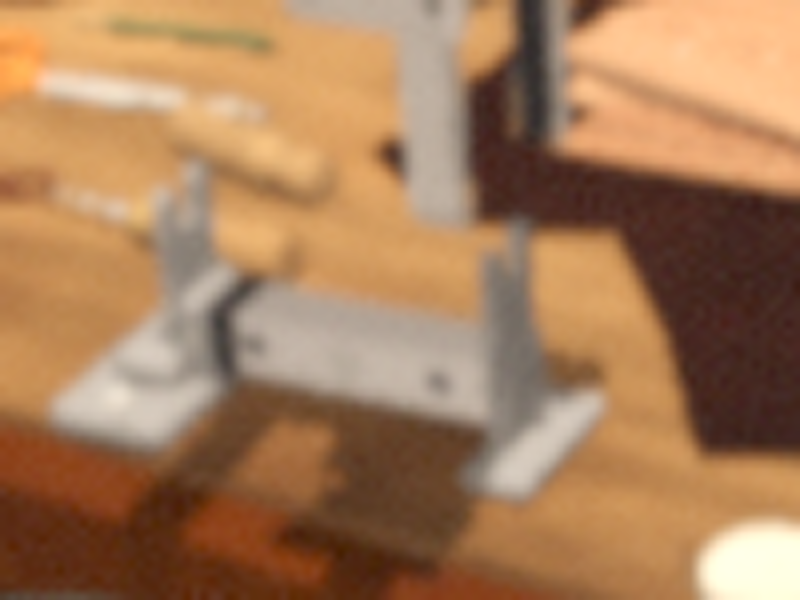

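The scene crop shows the forks clear of the arm. The dark holes are at crop (255,345) and (438,382), with the button faint between them at about (345,362). I work out the hole positions on the front face plane.

```bash
python3 - <<'E'
from h import *
a=np.radians(6.94);ex=np.array([np.cos(a),np.sin(a),0]);u=np.array([-np.sin(a),np.cos(a),0])
c,k,d=K("scene");T=np.array(c["T"])
g=cv2.cvtColor(cv2.imread("pics/s1.png"),cv2.COLOR_BGR2GRAY).astype(float)
def onface(px,e=.4688):
    p=cv2.undistortPoints(np.array([[px]],float),k,d)[0,0];r=T[:3,:3]@[p[0],p[1],1];o=T[:3,3]
    P=o+r*(e-o@ex)/(r@ex);return P@u,P[2]
def dark(x0,y0):
    w=np.clip(np.median(g[y0-3:y0+4,x0-3:x0+4])-6-g[y0-2:y0+3,x0-2:x0+3],0,None)
    yy,xx=np.mgrid[y0-2:y0+3,x0-2:x0+3];return (w*xx).sum()/w.sum(),(w*yy).sum()/w.sum()
for q in((212,223),(235,228)):
    m=dark(*q);print(m,np.round(onface(m),4))
print(onface((180+345/8-.5,180+362/8-.5)))
# forks tops ex coordinate via scene: none. top cam check of expected fork points
O=.4828*ex+.1785*u
print(O,pix("top",[O+.08*u+[0,0,.101],O-.07*u+[0,0,.101],O+.08*u+[0,0,.081]]))
plan([O[0],O[1],.1],96.94,4,4,60)
E
```

```text
(np.float64(210.7278911564626), np.float64(222.843537414966)) [0.2232 0.034 ]
(np.float64(234.3053435114504), np.float64(227.45038167938932)) [0.1349 0.0347]
(np.float64(0.17799554694527564), np.float64(0.03599714953279565))
[0.4576945  0.23552884 0.        ] [[160.1648182  231.35676627]
 [215.80153824 224.76237389]
 [161.86422357 232.17520057]]
[[60, [24.7, 13.8, 17.5], 0.02], [60, [24.7, 13.8, 17.5], 0.02], [60, [24.7, 13.8, 17.5], 0.02], [60, [24.7, 13.8, 17.5], 0.02]]
```

Call:
carry_out(increments=[[60, [33, 18.5, 13.5], 0], [60, [33, 18.5, 13.5], 0], [60, [33, 18.5, 13.5], 0], [60, [0, 0, 0], 0]])

```text
time: 2.2
tool_pos: [0.4581, 0.2344, 0.1279]
ee_rot: [-3.137, 0.001, 1.691]
wrist_force: [-0.4, 0.1, -0.1]
width: 0.0718
finger_force: 0.0
```

Call:
carry_out(increments=[[60, [2, -0.3, 30], 0.1], [60, [0, 0, 30], 0], [60, [0, 0, 20], 0], [60, [0, 0, 12], 0], [60, [0, 0, 0], 0], [60, [0, 0, 0], 0]])

```text
time: 2.8
tool_pos: [0.4588, 0.2346, 0.04]
ee_rot: [3.14, -0.0, 1.686]
wrist_force: [0.1, 0.8, -0.5]
width: 0.0719
finger_force: 0.0
```

Call:
carry_out(increments=[[60, [1.5, -0.7, 4], -0.2], [60, [0, 0, 1], 0], [60, [0, 0, 0], 0], [60, [0, 0, 0], 0]])

```text
time: 3.2
tool_pos: [0.4575, 0.2367, 0.0343]
ee_rot: [3.141, -0.0, 1.691]
wrist_force: [-0.3, -0.5, -0.6]
width: 0.0724
finger_force: 0.0
```

```bash
cat >> h.py <<'E'
a=np.radians(6.94);ex=np.array([np.cos(a),np.sin(a),0]);u=np.array([-np.sin(a),np.cos(a),0])
def st():
    o=robot.get_obs();p=o["tool_pos"];f=o["wrist_force"];print("t %.2f u %.4f e %.4f z %.4f yaw %.2f | Fu %.1f Fe %.1f Fz %.1f w %.4f ff %.1f"%(o["time"],p@u,p@ex,p[2],np.degrees(o["ee_rot"][2]),f@u,f@ex,f[2],o["width"],o["finger_force"]), "tq",np.round(o["wrist_torque"],2))
E
python3 -c "
from h import *
st()"
```

```text
t 3.20 u 0.1797 e 0.4827 z 0.0343 yaw 96.88 | Fu -0.4 Fe -0.4 Fz -0.6 w 0.0724 ff 0.0 tq [-0.09 -0.08  0.04]
```

Call:
carry_out(increments=[[140, [0, 0, 0], 0], [160, [0, 0, 0], 0], [180, [0, 0, 0], 0], [180, [0, 0, 0], 0], [200, [0, 0, 0], 0], [200, [0, 0, 0], 0]])

```text
time: 3.8
tool_pos: [0.4574, 0.2366, 0.0336]
ee_rot: [3.141, 0.0, 1.691]
wrist_force: [-0.7, 0.8, -4.4]
width: 0.0277
finger_force: 30.0
```

```bash
python3 -c "
from h import *
st()"
```

```text
t 3.80 u 0.1796 e 0.4826 z 0.0336 yaw 96.88 | Fu 0.9 Fe -0.6 Fz -4.4 w 0.0277 ff 30.0 tq [-0.05  0.39  0.08]
```

Call:
carry_out(increments=[[200, [-2, 0, 0], 0], [200, [-2, 0, 0], 0], [200, [-2, 0, 0], 0], [200, [-2, 0, 0], 0], [200, [0, 0, 0], 0]])

```text
time: 4.3
tool_pos: [0.458, 0.2315, 0.0336]
ee_rot: [3.141, -0.006, 1.691]
wrist_force: [0.2, 9.1, -4.5]
width: 0.0278
finger_force: 30.0
```

```bash
python3 -c "
from h import *
st()"
```

```text
t 4.30 u 0.1745 e 0.4826 z 0.0336 yaw 96.90 | Fu 9.0 Fe 1.3 Fz -4.5 w 0.0278 ff 30.0 tq [ 1.25 -0.1   0.03]
```

Call:
carry_out(increments=[[200, [-2.5, 0, 0], 0], [200, [-2.5, 0, 0], 0], [200, [-2.5, 0, 0], 0], [200, [-2.5, 0, 0], 0], [200, [-2.5, 0, 0], 0], [200, [-2.5, 0, 0], 0]])

```text
time: 4.9
tool_pos: [0.4599, 0.216, 0.0337]
ee_rot: [3.141, -0.005, 1.691]
wrist_force: [0.6, 7.1, -3.5]
width: 0.0279
finger_force: 30.0
```

```bash
python3 -c "
from h import *
st()"
```

```text
t 4.90 u 0.1588 e 0.4827 z 0.0337 yaw 96.90 | Fu 6.9 Fe 1.4 Fz -3.5 w 0.0279 ff 30.0 tq [ 1.04 -0.1   0.11]
```

Call:
carry_out(increments=[[200, [-2.5, 0, 0], 0], [200, [-2.5, 0, 0], 0], [200, [-2.5, 0, 0], 0], [200, [-2.5, 0, 0], 0], [200, [-2.5, 0, 0], 0], [200, [-2, 0, 0], 0], [200, [-1, 0, 0], 0], [200, [0, 0, 0], 0]])

```text
time: 5.7
tool_pos: [0.4619, 0.2002, 0.0336]
ee_rot: [3.141, -0.004, 1.691]
wrist_force: [0.8, 5.9, -3.0]
width: 0.0278
finger_force: 30.0
```

```bash
python3 -c "
from h import *
st()"
```

```text
t 5.70 u 0.1429 e 0.4827 z 0.0336 yaw 96.89 | Fu 5.8 Fe 1.5 Fz -3.0 w 0.0278 ff 30.0 tq [ 0.97 -0.15  0.08]
```

Drawn 36.7 mm and still moving freely (6 N drag). Now I creep in.

Call:
carry_out(increments=[[200, [-1, 0, 0], 0], [200, [-1, 0, 0], 0], [200, [-1, 0, 0], 0], [200, [-1, 0, 0], 0], [200, [0, 0, 0], 0]])

```text
time: 6.2
tool_pos: [0.4626, 0.1948, 0.0336]
ee_rot: [3.141, -0.001, 1.691]
wrist_force: [2.7, 3.6, -4.2]
width: 0.0277
finger_force: 30.0
```

```bash
python3 -c "
from h import *
st()"
```

```text
t 6.20 u 0.1375 e 0.4828 z 0.0336 yaw 96.88 | Fu 3.2 Fe 3.1 Fz -4.2 w 0.0277 ff 30.0 tq [ 0.8  -0.39  0.11]
```

Call:
carry_out(increments=[[200, [-0.8, 0, 0], 0], [200, [-0.7, 0, 0], 0], [200, [0, 0, 0], 0]])

```text
time: 6.5
tool_pos: [0.4627, 0.1939, 0.0336]
ee_rot: [3.141, -0.002, 1.691]
wrist_force: [3.6, 5.8, -5.1]
width: 0.028
finger_force: 30.0
```

```bash
python3 -c "
from h import *
st()"
```

```text
t 6.50 u 0.1365 e 0.4828 z 0.0336 yaw 96.87 | Fu 5.3 Fe 4.3 Fz -5.1 w 0.0280 ff 30.0 tq [ 1.14 -0.45  0.2 ]
```

Call:
carry_out(increments=[[200, [-0.7, 0, 0], 0], [200, [-0.5, 0, 0], 0], [200, [0, 0, 0], 0]])

```text
time: 6.8
tool_pos: [0.4628, 0.1927, 0.0336]
ee_rot: [3.141, -0.002, 1.691]
wrist_force: [2.3, 5.5, -4.4]
width: 0.0274
finger_force: 30.0
```

```bash
python3 - <<'E'
from h import *
st()
im=robot.snapshot("scene");cv2.imwrite("pics/s2.png",im)
cv2.imwrite("pics/c3.png",cv2.resize(im[180:255,180:280],(800,600),interpolation=cv2.INTER_CUBIC))
E
```

```text
t 6.80 u 0.1354 e 0.4827 z 0.0336 yaw 96.87 | Fu 5.2 Fe 2.9 Fz -4.4 w 0.0274 ff 30.0 tq [ 1.13 -0.39  0.12]
```

View pics/c3.png

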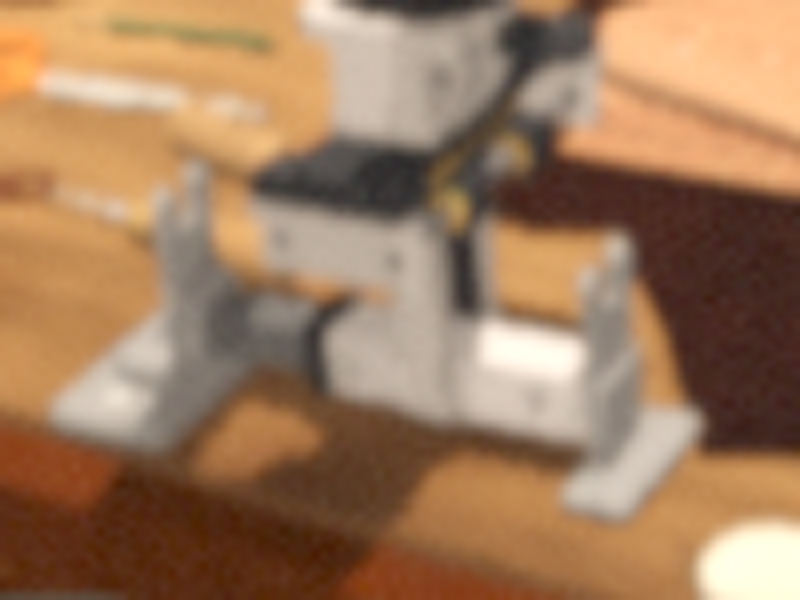

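The sleeve has come out and its fork is now at crop (610,350). The next hole, around (345,360), shows no detail. It still moves under drag, so I keep creeping.

Call:
carry_out(increments=[[200, [-0.6, 0, 0], 0], [200, [-0.4, 0, 0], 0], [200, [0, 0, 0], 0]])

```text
time: 7.15
tool_pos: [0.4629, 0.192, 0.0337]
ee_rot: [3.141, -0.003, 1.691]
wrist_force: [2.0, 6.6, -6.3]
width: 0.0281
finger_force: 30.0
```

```bash
python3 -c "
from h import *
st()"
```

```text
t 7.15 u 0.1347 e 0.4828 z 0.0337 yaw 96.87 | Fu 6.3 Fe 2.8 Fz -6.3 w 0.0281 ff 30.0 tq [ 1.26 -0.38  0.1 ]
```

Call:
carry_out(increments=[[200, [-0.6, 0, 0], 0], [200, [-0.4, 0, 0], 0], [200, [0, 0, 0], 0]])

```text
time: 7.45
tool_pos: [0.463, 0.1918, 0.0336]
ee_rot: [3.141, -0.004, 1.691]
wrist_force: [2.3, 8.7, -6.0]
width: 0.0278
finger_force: 30.0
```

```bash
python3 -c "
from h import *
st()"
```

```text
t 7.45 u 0.1344 e 0.4828 z 0.0336 yaw 96.88 | Fu 8.4 Fe 3.3 Fz -6.0 w 0.0278 ff 30.0 tq [ 1.49 -0.43  0.17]
```

Call:
carry_out(increments=[[200, [-0.6, 0, 0], 0], [200, [-0.4, 0, 0], 0], [200, [0, 0, 0], 0]])

```text
time: 7.75
tool_pos: [0.463, 0.1916, 0.0337]
ee_rot: [3.141, -0.006, 1.691]
wrist_force: [1.4, 11.8, -6.5]
width: 0.0279
finger_force: 30.0
```

```bash
python3 -c "
from h import *
st()"
```

```text
t 7.75 u 0.1342 e 0.4828 z 0.0337 yaw 96.88 | Fu 11.5 Fe 2.8 Fz -6.5 w 0.0279 ff 30.0 tq [ 1.73 -0.42  0.12]
```

Stopped dead at 45 mm, with the force rising 3 N per mm. I relax, release and lift.

Call:
carry_out(increments=[[200, [1.5, 0, 0], 0], [200, [1.5, 0, 0], 0], [60, [0, 0, 0], 0], [60, [0, 0, 0], 0], [60, [0, 0, 0], 0], [60, [0, 0, -20], 0], [60, [0, 0, -40], 0], [60, [0, 0, -40], 0]])

```text
time: 8.55
tool_pos: [0.4618, 0.191, 0.1344]
ee_rot: [-3.139, 0.001, 1.69]
wrist_force: [1.1, 0.3, -0.2]
width: 0.0707
finger_force: 0.0
```

Call:
carry_out(increments=[[60, [-20, 0, -30], 0], [60, [-45, 0, 0], 0], [60, [-45, 0, 0], 0], [60, [-45, 0, 0], 0], [60, [0, 0, 0], 0]])

```text
time: 9.05
tool_pos: [0.4815, 0.0328, 0.1644]
ee_rot: [3.141, 0.003, 1.683]
wrist_force: [-0.2, 0.2, -0.1]
width: 0.0721
finger_force: 0.0
```

```bash
python3 - <<'E'
from h import *
st()
a=robot.snapshot("scene");b=robot.snapshot("top");cv2.imwrite("pics/s3.png",a);cv2.imwrite("pics/t3.png",b)
A=cv2.resize(a[195:250,180:280],(800,440),interpolation=cv2.INTER_CUBIC)[:330]
B=cv2.resize(b[205:265,143:243],(800,480),interpolation=cv2.INTER_CUBIC)[90:360]
cv2.imwrite("pics/c4.png",np.vstack([A,B]))
plan([.4474,-.2233,.15],92.07,10,10,60)
E
```

```text
t 9.05 u -0.0256 e 0.4819 z 0.1644 yaw 96.44 | Fu 0.2 Fe -0.1 Fz -0.1 w 0.0721 ff 0.0 tq [-0.05  0.01 -0.01]
[[60, [-25.4, -6.4, 1.4], 0.46], [60, [-25.5, -6.2, 1.4], 0.46], [60, [-25.5, -6.0, 1.4], 0.46], [60, [-25.6, -5.8, 1.4], 0.46], [60, [-25.6, -5.6, 1.4], 0.46], [60, [-25.7, -5.4, 1.4], 0.46], [60, [-25.7, -5.1, 1.4], 0.46], [60, [-25.8, -4.9, 1.4], 0.46]]
[[60, [-25.8, -4.7, 1.4], 0.46], [60, [-25.8, -4.5, 1.4], 0.46]]
```

View pics/c4.png

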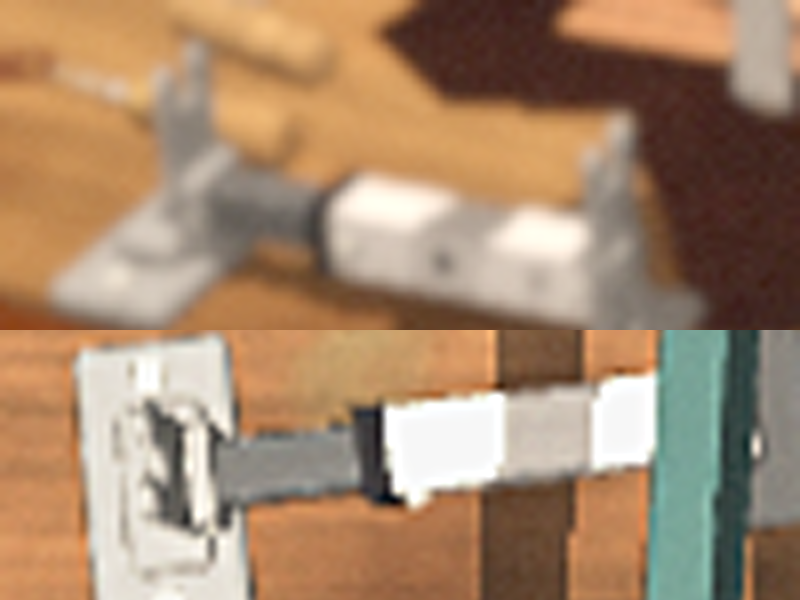

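The click is confirmed: the button stands proud at the sleeve's end hole at crop (415,495), and the middle hole is now dark at (440,260). On to the spindle.

Call:
carry_out(increments=[[60, [-42.5, -10.5, 2], 0.7], [60, [-42.5, -10.5, 2], 0.7], [60, [-42.5, -9.5, 2], 0.7], [60, [-43, -9, 3], 0.7], [60, [-43, -8.5, 3], 0.8], [60, [-43, -8, 3], 0.8], [60, [0, 0, 0], 0], [60, [0, 0, 0], 0]])

```text
time: 9.95
tool_pos: [0.4485, -0.2219, 0.1487]
ee_rot: [-3.141, -0.001, 1.614]
wrist_force: [-0.9, 0.2, -0.6]
width: 0.0717
finger_force: 0.0
```

```bash
python3 -c "
from h import *
st();plan([.4474,-.2233,.05],92.07,4,1,60)"
```

```text
t 9.95 u -0.2744 e 0.4184 z 0.1487 yaw 92.47 | Fu 0.3 Fe -0.8 Fz -0.6 w 0.0717 ff 0.0 tq [-0.05 -0.07 -0.02]
[[60, [-0.3, -0.3, 24.7], 0.4], [60, [-0.3, -0.3, 24.7], 0.0], [60, [-0.3, -0.3, 24.7], 0.0], [60, [-0.3, -0.3, 24.7], 0.0]]
```

Call:
carry_out(increments=[[60, [-1, -1, 25], 0.4], [60, [0, 0, 25], 0], [60, [0, 0, 25], 0], [60, [0, 0, 25], 0], [60, [0, 0, 15], 0], [60, [0, 0, 0], 0], [60, [0, 0, 0], 0]])

```text
time: 10.65
tool_pos: [0.4481, -0.2221, 0.0345]
ee_rot: [3.141, -0.0, 1.61]
wrist_force: [0.3, -0.1, -0.1]
width: 0.0717
finger_force: 0.0
```

```bash
python3 -c "
from h import *
st();plan([.4474,-.2233,.035],92.07,1,1,60)"
```

```text
t 10.65 u -0.2747 e 0.4179 z 0.0345 yaw 92.23 | Fu -0.2 Fe 0.3 Fz -0.1 w 0.0717 ff 0.0 tq [-0.1  -0.12 -0.07]
[[60, [-1.1, -0.7, -0.5], 0.16]]
```

Call:
carry_out(increments=[[60, [-1, -0.7, 1], 0.2], [110, [0, 0, 0], 0], [130, [0, 0, 0], 0], [150, [0, 0, 0], 0], [160, [0, 0, 0], 0], [160, [0, 0, 0], 0]])

```text
time: 11.25
tool_pos: [0.4478, -0.2249, 0.0336]
ee_rot: [3.139, 0.001, 1.603]
wrist_force: [3.2, 0.6, 0.3]
width: 0.0443
finger_force: 30.0
```

```bash
python3 -c "
from h import *
st();plan([.4474,-.2233,.035],92.07,1,1,60)"
```

```text
t 11.25 u -0.2774 e 0.4174 z 0.0336 yaw 91.86 | Fu 0.2 Fe 3.2 Fz 0.3 w 0.0443 ff 30.0 tq [ 0.04 -0.69  0.04]
[[60, [1.7, -0.4, -1.4], -0.21]]
```

Call:
carry_out(increments=[[160, [0, 0, -10], 0], [160, [0, 0, -20], 0], [160, [0, 0, -30], 0], [160, [0, 0, -35], 0], [160, [0, 0, -20], 0], [160, [0, 0, 0], 0]])

```text
time: 11.85
tool_pos: [0.4477, -0.2259, 0.151]
ee_rot: [3.138, 0.004, 1.603]
wrist_force: [-0.3, 0.0, -3.3]
width: 0.0445
finger_force: 30.0
```

```bash
python3 - <<'E'
from h import *
st();plan([.4599,.2165,.15],96.94,14,14,160)
E
```

```text
t 11.85 u -0.2783 e 0.4171 z 0.1510 yaw 91.85 | Fu 0.1 Fe -0.3 Fz -3.3 w 0.0445 ff 30.0 tq [-0.07 -0.1  -0.05]
[[160, [31.6, 1.9, 0.1], -0.36], [160, [31.5, 2.1, 0.1], -0.36], [160, [31.5, 2.3, 0.1], -0.36], [160, [31.5, 2.5, 0.1], -0.36], [160, [31.5, 2.7, 0.1], -0.36], [160, [31.5, 2.9, 0.1], -0.36], [160, [31.5, 3.1, 0.1], -0.36], [160, [31.4, 3.3, 0.1], -0.36]]
[[160, [31.4, 3.5, 0.1], -0.36], [160, [31.4, 3.7, 0.1], -0.36], [160, [31.4, 3.9, 0.1], -0.36], [160, [31.3, 4.1, 0.1], -0.36], [160, [31.3, 4.3, 0.1], -0.36], [160, [31.3, 4.5, 0.1], -0.36]]
```

Call:
carry_out(increments=[[160, [15, 1, 0], -0.2], [160, [30, 2, 0], -0.4], [160, [35, 2.4, 0], -0.4], [160, [35, 2.6, 0], -0.4], [160, [35, 2.8, 0], -0.4], [160, [35, 3, 0], -0.4], [160, [35, 3.2, 0], -0.4], [160, [35, 3.4, 0], -0.4]])

```text
time: 12.65
tool_pos: [0.4502, 0.0333, 0.1449]
ee_rot: [-3.136, -0.001, 1.657]
wrist_force: [0.7, -0.2, -2.9]
width: 0.0443
finger_force: 30.0
```

Call:
carry_out(increments=[[160, [35, 3.6, 0], -0.4], [160, [35, 3.9, 0], -0.4], [160, [35, 4.2, 0], -0.4], [160, [35, 4.4, 0], -0.4], [160, [25, 3.4, 0], -0.4], [160, [15, 2.2, 0], -0.4], [160, [0, 0, 0], 0], [160, [0, 0, 0], 0]])

```text
time: 13.45
tool_pos: [0.4555, 0.2116, 0.1466]
ee_rot: [-3.139, 0.002, 1.698]
wrist_force: [0.2, -1.0, -1.8]
width: 0.0443
finger_force: 30.0
```

```bash
python3 - <<'E'
from h import *
st();plan([.4599,.2165,.15],96.94,1,1,160)
a=robot.snapshot("scene");b=robot.snapshot("top");cv2.imwrite("pics/s4.png",a);cv2.imwrite("pics/t4.png",b)
A=cv2.resize(a[175:250,180:280],(800,600),interpolation=cv2.INTER_CUBIC)[:560:2,::2]
A=cv2.resize(a[170:250,175:280],(788,600),interpolation=cv2.INTER_CUBIC)[:300*2]
B=cv2.resize(b[195:265,140:260],(788,460),interpolation=cv2.INTER_CUBIC)
V=np.vstack([A,B]);print(V.shape);cv2.imwrite("pics/c5.png",cv2.resize(V,(446,600)) if 0 else np.hstack([cv2.resize(a[170:250,185:275],(450,400),interpolation=cv2.INTER_CUBIC),cv2.resize(b[195:275,140:210],(350,400),interpolation=cv2.INTER_CUBIC)]))
E
```

```text
t 13.45 u 0.1550 e 0.4777 z 0.1466 yaw 97.29 | Fu -1.0 Fe 0.1 Fz -1.8 w 0.0443 ff 30.0 tq [-0.06 -0.09 -0.04]
[[160, [4.3, 5.0, -3.4], 0.35]]
(1060, 788, 3)
```

View pics/c5.png

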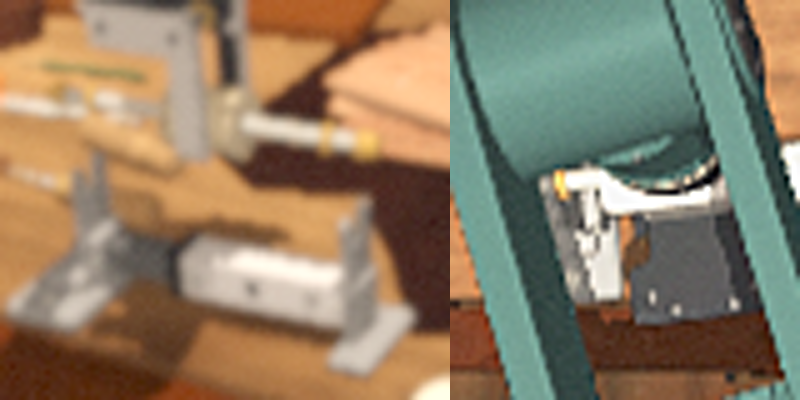

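The left half shows the spindle held above the stand, right collar and knob at crop (325,130) and (375,145). The top view is hidden by the arm. I correct the position, then measure the brass blobs and forks in the scene view.

Call:
carry_out(increments=[[160, [4.5, 5, 0], 0.3], [160, [0, 0, 0], 0], [160, [0, 0, 10], 0], [160, [0, 0, 0], 0]])

```text
time: 13.95
tool_pos: [0.4598, 0.2167, 0.1361]
ee_rot: [-3.138, 0.001, 1.692]
wrist_force: [0.0, 0.1, -3.0]
width: 0.0443
finger_force: 30.0
```

```bash
python3 - <<'E'
from h import *
st()
a=robot.snapshot("scene");cv2.imwrite("pics/s5.png",a)
o=robot.get_obs();p=o["tool_pos"];y=o["ee_rot"][2];tx=np.array([np.cos(y),np.sin(y),0])
C=p+.0018*tx+np.array([0,0,.005])
print("pred: knobL collarL collarR knobR\n",np.round(pix("scene",[C+d*tx for d in(.110,.0855,-.0855,-.110)]),1))
h=cv2.cvtColor(a,cv2.COLOR_BGR2HSV); m=cv2.inRange(h,(18,130,120),(32,255,255)); m[:165]=0;m[260:]=0;m[:,:165]=0;m[:,290:]=0
n,l,s,c=cv2.connectedComponentsWithStats(m)
for i in range(1,n):
    if s[i,4]>2: print(s[i],np.round(c[i],1))
cv2.imwrite("pics/c6.png",cv2.resize(a[170:245,170:270],(800,600),interpolation=cv2.INTER_CUBIC))
O=.4827*ex+.1785*u
f=[O+yy*u+dx*ex+[0,0,.101] for yy in(.083,.077,-.112,-.118) for dx in(-.019,-.006,.006,.019)]
print("fork tops",np.round(pix("scene",f),1).tolist())
E
```

```text
t 13.95 u 0.1595 e 0.4826 z 0.1361 yaw 96.94 | Fu 0.1 Fe 0.1 Fz -3.0 w 0.0443 ff 30.0 tq [-0.03 -0.03  0.01]
pred: knobL collarL collarR knobR
 [[196.9 189.8]
 [203.4 190.9]
 [250.8 199.2]
 [258.  200.5]]
[256 199   4   5  17] [257.4 200.9]
[286 244   4   5  14] [287.7 245.8]
fork tops [[197.8, 203.8], [199.9, 202.1], [201.8, 200.5], [203.9, 198.9], [199.4, 204.1], [201.5, 202.4], [203.4, 200.8], [205.4, 199.2], [251.6, 213.9], [253.3, 212.0], [255.0, 210.3], [256.7, 208.5], [253.3, 214.2], [255.1, 212.3], [256.7, 210.6], [258.4, 208.8]]
```

View pics/c6.png

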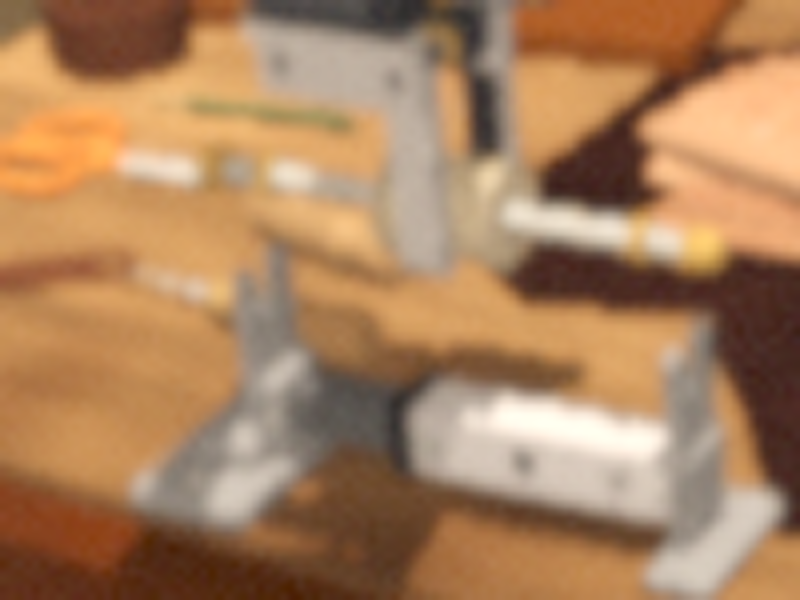

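```bash
python3 - <<'E'
from h import *
a=cv2.imread("pics/s5.png").astype(int); np.set_printoptions(linewidth=250)
o=robot.get_obs();p=o["tool_pos"];y=o["ee_rot"][2];tx=np.array([np.cos(y),np.sin(y),0])
C=p+.0018*tx+np.array([0,0,.005])
def prof(ds,off):
    P=pix("scene",[C+d*tx for d in ds])+off
    v=cv2.remap(a.astype(np.float32),P[:,0].astype(np.float32)[None],P[:,1].astype(np.float32)[None],cv2.INTER_LINEAR)[0]
    return v
for ds in(np.arange(.124,.066,-.003),np.arange(-.066,-.124,-.003)):
    for dy in(-1,0,1):
        v=prof(ds,[0,dy]);print("dy",dy,"R-B:",(v[:,2]-v[:,0]).astype(int),"B",v[:,0].astype(int))
    print((ds*1000).astype(int))
print("left fork rows, G"); 
for r in range(199,216,2): print(r,a[r,192:216,1], a[r,192:216,2]-a[r,192:216,0])
print("right fork")
for r in range(207,226,2): print(r,a[r,246:266,1], a[r,246:266,2]-a[r,246:266,0])
E
```

```text
dy -1 R-B: [107 110 113 112 108  98  83  75  72  74  85 102  99  84  64  53  53  57  59  63] B [116 109  97  87  83  86  99 111 119 120 115 105 118 138 162 178 181 177 172 161]
dy 0 R-B: [ 85  93  99 103  99  83  59  49  48  55  71  92  85  65  46  39  40  42  43  45] B [140 124 106  90  85  96 119 130 134 130 121 110 129 159 185 197 197 193 186 174]
dy 1 R-B: [60 72 84 95 92 75 51 41 42 52 69 91 81 62 47 41 42 44 44 42] B [170 145 118  95  89 103 125 137 137 131 121 110 128 154 174 185 185 182 175 165]
[124 121 118 114 111 108 105 102  99  96  93  90  87  84  81  78  75  72  69  66]
dy -1 R-B: [ 30  30  39  60  87  97  83  62  56  59  67  88 115 132 137 136 131 120 110 107] B [187 190 180 163 141 136 151 172 182 183 176 156 133 119 116 115 109 102 100  96]
dy 0 R-B: [ 31  31  40  59  85  87  67  46  41  43  53  81 115 133 136 134 128 111  93  84] B [204 203 193 175 148 145 164 188 194 195 186 159 130 115 111 107  96  85  74  66]
dy 1 R-B: [ 32  34  44  65  88  84  62  43  38  40  53  83 112 128 131 127 118  98  75  56] B [186 182 175 155 130 133 154 173 179 179 169 143 119 105  99  
[... 2890 characters left out ...]
 69  80  71  47  37  44  40]
219 [150 150 152 153 153 153 149 146 145 141 140 135 134 143 141 119  77  51  40  37] [110 113 113 114 115 109  86  46  25  21  20  23  43  75 101  99  72  49  38  40]
221 [177 167 167 168 164 157 154 150 144 132 129 131 133 144 149 139 117  77  50  41] [ 59  69  72  77  85  90  75  46  26  19  19  21  35  65  99 111  99  70  45  37]
223 [241 231 230 233 228 220 207 180 151 139 131 139 153 161 155 147 134  97  58  42] [ 30  31  32  34  34  36  35  30  25  22  20  22  26  43  72 101 107  89  61  40]
225 [249 249 252 252 251 245 226 191 159 144 150 164 168 156 142 141 138 118  82  47] [ 21  20  18  18  19  25  29  27  24  20  22  23  25  34  63  96 107 103  76  44]
```

```bash
python3 - <<'E'
from h import *
from scipy.optimize import brentq
O=.4827*ex+.1785*u
def col(yy,dx,r):
    z=brentq(lambda z:pix("scene",O+yy*u+dx*ex+[0,0,z])[0,1]-r,-.2,.4); return pix("scene",O+yy*u+dx*ex+[0,0,z])[0,0],z
for name,y0,rows in(("L",.08,(209,211)),("R",-.115,(217,219))):
    for r in rows:
        print(name,r,"left edge",np.round(col(y0+.003,-.019,r),3),"right edge",np.round(col(y0-.003,.019,r),3), "px per mm", (col(y0-.003,-.019,r)[0]-col(y0+.003,-.019,r)[0])/6)
E
```

```text
L 209 left edge [1.98451e+02 8.20000e-02] right edge [2.06535e+02 6.40000e-02] px per mm 0.2550778773237852
L 211 left edge [1.98699e+02 7.40000e-02] right edge [2.06763e+02 5.60000e-02] px per mm 0.2544263429792342
R 217 left edge [2.51729e+02 9.00000e-02] right edge [2.58804e+02 7.10000e-02] px per mm 0.28563348818053197
R 219 left edge [2.51843e+02 8.30000e-02] right edge [2.58899e+02 6.40000e-02] px per mm 0.28489010307481993
```

The spindle sits about 5 mm too far toward the fixed fork relative to the grooves' ideal. I shift by -5 mm, lower to just above the forks and check.

Call:
carry_out(increments=[[160, [-5, 0, 10], 0], [160, [0, 0, 13], 0], [160, [0, 0, 4], 0], [160, [0, 0, 0], 0], [160, [0, 0, 0], 0]])

```text
time: 14.5
tool_pos: [0.4613, 0.2125, 0.1108]
ee_rot: [-3.141, 0.0, 1.693]
wrist_force: [1.3, 0.1, -2.9]
width: 0.0442
finger_force: 30.0
```

```bash
python3 - <<'E'
from h import *
st(); o=robot.get_obs();print(np.degrees(o["ee_rot"]))
a=robot.snapshot("scene");cv2.imwrite("pics/s6.png",a)
l=a[180:220,185:220];r=a[190:230,240:275]
cv2.imwrite("pics/c7.png",np.hstack([cv2.resize(q,(400,457),interpolation=cv2.INTER_CUBIC) for q in(l,r)]))
p=o["tool_pos"];y=o["ee_rot"][2];tx=np.array([np.cos(y),np.sin(y),0])
C=p+.0063*tx+np.array([0,0,.0045])
for ds in(np.arange(.124,.066,-.003),np.arange(-.066,-.124,-.003)):
    P=pix("scene",[C+d*tx for d in ds])
    v=cv2.remap(a.astype(np.float32),P[:,0].astype(np.float32)[None],P[:,1].astype(np.float32)[None],cv2.INTER_LINEAR)[0]
    print((ds*1000).astype(int),(v[:,2]-v[:,0]).astype(int),np.round(P[[0,-1]],1).tolist())
E
```

```text
t 14.50 u 0.1552 e 0.4836 z 0.1108 yaw 96.98 | Fu -0.0 Fe 1.3 Fz -2.9 w 0.0442 ff 30.0 tq [-0.03 -0.09  0.06]
[-1.79986196e+02  2.41892481e-03  9.69752659e+01]
[124 121 118 114 111 108 105 102  99  96  93  90  87  84  81  78  75  72
  69  66] [114 113 116 114 111 104  89  68  53  46  49  66  89  94  79  53  42  39
  38  38] [[194.3, 196.2], [209.3, 198.9]]
[ -66  -69  -72  -75  -78  -81  -84  -87  -90  -93  -96  -99 -102 -105
 -108 -111 -114 -117 -120 -123] [ 32  33  35  39  49  70  93  81  57  41  38  43  60  96 124 134 136 129
 114  94] [[245.8, 205.5], [262.2, 208.5]]
```

View pics/c7.png

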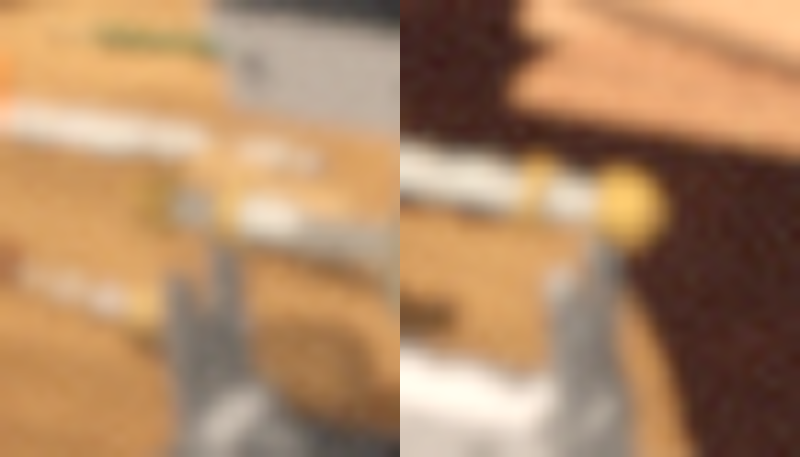

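Left groove at crop (193,205) against slot centre of about x=206, right groove (572,195) against slot centre of about x=582. The spindle is about 1.5 mm too far left, so I nudge it and lower.

Call:
carry_out(increments=[[160, [-1.7, 0, 3], 0], [160, [0, 0, 0], 0]])

```text
time: 14.75
tool_pos: [0.4616, 0.2106, 0.1079]
ee_rot: [3.142, 0.0, 1.692]
wrist_force: [-0.8, -0.5, -3.2]
width: 0.0445
finger_force: 30.0
```

Call:
carry_out(increments=[[160, [0, 0, 0], 0]])

```text
time: 14.85
tool_pos: [0.4616, 0.2107, 0.108]
ee_rot: [3.141, 0.0, 1.692]
wrist_force: [-0.9, 0.1, -2.5]
width: 0.0443
finger_force: 30.0
```

Call:
carry_out(increments=[[160, [0, 0, 0], 0]])

```text
time: 14.95
tool_pos: [0.4616, 0.2107, 0.1081]
ee_rot: [3.141, 0.0, 1.692]
wrist_force: [-0.2, 0.5, -2.6]
width: 0.0443
finger_force: 30.0
```

```bash
python3 - <<'E'
from h import *
for p in([.4613,.2125],):pass
st()
for i in range(4): robot.snapshot("scene"); st()
E
```

```text
t 14.95 u 0.1534 e 0.4837 z 0.1081 yaw 96.97 | Fu 0.5 Fe -0.1 Fz -2.6 w 0.0443 ff 30.0 tq [-0.05 -0.1   0.08]
t 15.00 u 0.1534 e 0.4837 z 0.1081 yaw 96.97 | Fu 0.9 Fe -0.4 Fz -2.2 w 0.0443 ff 30.0 tq [-0.07 -0.12  0.01]
t 15.05 u 0.1534 e 0.4837 z 0.1081 yaw 96.97 | Fu 0.5 Fe -0.3 Fz -1.7 w 0.0441 ff 30.0 tq [-0.06 -0.12 -0.  ]
t 15.10 u 0.1534 e 0.4837 z 0.1080 yaw 96.97 | Fu -0.4 Fe 0.3 Fz -2.4 w 0.0444 ff 30.0 tq [-0.02 -0.04  0.02]
t 15.15 u 0.1534 e 0.4837 z 0.1080 yaw 96.97 | Fu 0.2 Fe 0.1 Fz -3.5 w 0.0445 ff 30.0 tq [-0.04 -0.13 -0.  ]
```

Call:
carry_out(increments=[[160, [0, -1, 2], 0], [160, [0, 0, 2], 0], [160, [0, 0, 0], 0], [160, [0, 0, 0], 0]])

```text
time: 15.55
tool_pos: [0.4605, 0.2106, 0.1038]
ee_rot: [-3.141, 0.0, 1.693]
wrist_force: [-0.4, -0.5, -2.4]
width: 0.0443
finger_force: 30.0
```

```bash
python3 -c "
from h import *
st()"
```

```text
t 15.55 u 0.1534 e 0.4825 z 0.1038 yaw 96.97 | Fu -0.4 Fe -0.5 Fz -2.4 w 0.0443 ff 30.0 tq [-0.03 -0.1   0.04]
```

e is good (0.4825 against 0.4827). I lower into the slots in small steps.

Call:
carry_out(increments=[[160, [0, 0.2, 2], 0], [160, [0, 0, 2], 0], [160, [0, 0, 2], 0], [160, [0, 0, 0], 0]])

```text
time: 15.95
tool_pos: [0.4605, 0.2105, 0.0975]
ee_rot: [-3.141, 0.0, 1.692]
wrist_force: [-0.9, 0.2, -2.3]
width: 0.044
finger_force: 30.0
```

```bash
python3 -c "
from h import *
st()"
```

```text
t 15.95 u 0.1533 e 0.4826 z 0.0975 yaw 96.97 | Fu 0.3 Fe -0.9 Fz -2.3 w 0.0440 ff 30.0 tq [-0.05 -0.11 -0.06]
```

Call:
carry_out(increments=[[160, [0, 0, 3], 0], [160, [0, 0, 3], 0], [160, [0, 0, 3], 0], [160, [0, 0, 2], 0], [160, [0, 0, 0], 0]])

```text
time: 16.45
tool_pos: [0.4606, 0.211, 0.0867]
ee_rot: [-3.141, -0.001, 1.693]
wrist_force: [-0.8, 1.5, -1.5]
width: 0.0441
finger_force: 30.0
```

```bash
python3 - <<'E'
from h import *
st()
a=robot.snapshot("scene");cv2.imwrite("pics/s7.png",a)
o=robot.get_obs();p=o["tool_pos"];y=o["ee_rot"][2];tx=np.array([np.cos(y),np.sin(y),0])
C=p+.0063*tx+np.array([0,0,.0045])
for ds in(np.arange(.124,.066,-.003),np.arange(-.066,-.124,-.003)):
    P=pix("scene",[C+d*tx for d in ds])
    v=cv2.remap(a.astype(np.float32),P[:,0].astype(np.float32)[None],P[:,1].astype(np.float32)[None],cv2.INTER_LINEAR)[0]
    print((ds*1000).astype(int),(v[:,2]-v[:,0]).astype(int),v[:,0].astype(int))
E
```

```text
t 16.45 u 0.1538 e 0.4828 z 0.0867 yaw 96.97 | Fu 1.6 Fe -0.6 Fz -1.5 w 0.0441 ff 30.0 tq [ 0.44 -0.03 -0.02]
[124 121 118 114 111 108 105 102  99  96  93  90  87  84  81  78  75  72
  69  66] [116 118 116 107  91  70  50  38  32  33  38  60  87  92  76  50  42  38
  36  36] [104  98  95  93  94 100 108 114 125 134 137 133 123 128 147 177 187 193
 195 193]
[ -66  -69  -72  -75  -78  -81  -84  -87  -90  -93  -96  -99 -102 -105
 -108 -111 -114 -117 -120 -123] [ 39  41  42  43  51  76  94  87  62  42  36  40  56  87 117 134 138 133
 121  87] [202 199 198 198 191 165 144 141 153 165 177 186 177 153 127 112 106 101
  79  58]
```

Call:
carry_out(increments=[[160, [1, 0, 0], 0], [160, [0.5, 0, 0], 0], [160, [0, 0, 0], 0]])

```text
time: 16.8
tool_pos: [0.4605, 0.2118, 0.0868]
ee_rot: [-3.141, 0.001, 1.692]
wrist_force: [-0.2, -0.6, -2.0]
width: 0.0442
finger_force: 30.0
```

```bash
python3 -c "
from h import *
st()"
```

```text
t 16.80 u 0.1546 e 0.4827 z 0.0868 yaw 96.97 | Fu -0.5 Fe -0.3 Fz -2.0 w 0.0442 ff 30.0 tq [-0.05 -0.02 -0.02]
```

Free again, so I go down to the slot floor.

Call:
carry_out(increments=[[160, [0.3, 0, 2], 0], [160, [0, 0, 2], 0], [160, [0, 0, 0.5], 0], [160, [0, 0, 0], 0]])

```text
time: 17.2
tool_pos: [0.4604, 0.2123, 0.0822]
ee_rot: [-3.141, 0.0, 1.692]
wrist_force: [0.2, 0.3, -2.2]
width: 0.0443
finger_force: 30.0
```

```bash
python3 -c "
from h import *
st()"
```

```text
t 17.20 u 0.1551 e 0.4827 z 0.0822 yaw 96.97 | Fu 0.3 Fe 0.3 Fz -2.2 w 0.0443 ff 30.0 tq [-0.02 -0.1   0.03]
```

Call:
carry_out(increments=[[160, [0, 0, 0.7], 0], [160, [0, 0, 0.7], 0], [160, [0, 0, 0.6], 0], [160, [0, 0, 0], 0]])

```text
time: 17.6
tool_pos: [0.4607, 0.2124, 0.0814]
ee_rot: [3.141, 0.0, 1.693]
wrist_force: [-2.2, -2.4, 3.2]
width: 0.0443
finger_force: 30.0
```

```bash
python3 -c "
from h import *
st()"
```

```text
t 17.60 u 0.1552 e 0.4830 z 0.0814 yaw 96.97 | Fu -2.1 Fe -2.5 Fz 3.2 w 0.0443 ff 30.0 tq [-0.18  0.31 -0.02]
```

Seated: Fz flipped to +3 at axis height 86 mm. I release and retreat upward.

Call:
carry_out(increments=[[130, [0, 0, 0], 0], [100, [0, 0, 0], 0], [80, [0, 0, 0], 0], [60, [0, 0, 0], 0], [60, [0, 0, -15], 0], [60, [0, 0, -40], 0], [60, [0, 0, -40], 0], [60, [-20, 0, -40], 0]])

```text
time: 18.4
tool_pos: [0.4625, 0.1937, 0.2165]
ee_rot: [-3.141, -0.001, 1.695]
wrist_force: [1.0, 0.0, -0.4]
width: 0.0723
finger_force: 0.0
```

Call:
carry_out(increments=[[60, [-45, 0, -10], 0], [60, [-45, 0, 0], 0], [60, [-45, 0, 0], 0], [60, [-45, 0, 0], 0], [60, [-45, 0, 0], 0], [60, [-30, 0, 0], 0], [60, [0, 0, 0], 0], [60, [0, 0, 0], 0]])

```text
time: 19.2
tool_pos: [0.4939, -0.0607, 0.2252]
ee_rot: [-3.141, -0.001, 1.691]
wrist_force: [-0.0, 0.7, 0.6]
width: 0.0719
finger_force: 0.0
```

```bash
python3 - <<'E'
from h import *
st()
a=robot.snapshot("scene");b=robot.snapshot("top");cv2.imwrite("pics/s8.png",a);cv2.imwrite("pics/t8.png",b)
A=cv2.resize(a[180:240,180:280],(500,300),interpolation=cv2.INTER_CUBIC);B=cv2.resize(b[205:265,143:243],(500,300),interpolation=cv2.INTER_CUBIC)
cv2.imwrite("pics/c8.png",np.vstack([A,B]))
E
```

```text
t 19.20 u -0.1200 e 0.4829 z 0.2252 yaw 96.89 | Fu 0.7 Fe 0.1 Fz 0.6 w 0.0719 ff 0.0 tq [ 0.   -0.04 -0.01]
```

View pics/c8.png

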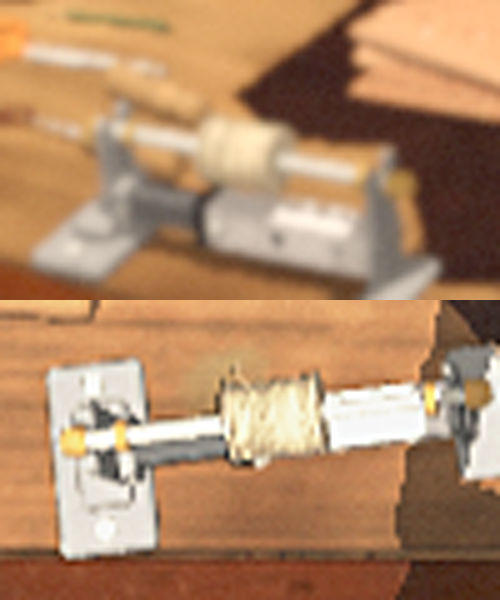

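The spindle lies level in both forks. On each side the collar is inside (crop (120,435) and (430,398)) and the knob outside (72,440) and (478,390), and the gripper is clear. I hand it in.

```bash
python3 -c "
from bench import robot
print(robot.close_job())"
```

```text
the job is handed in; nothing more can be done
None
```

I drew the stand out about 45 mm until its button clicked through the next hole, then set the spindle in both forks (collars inside, knobs outside), let go and handed the job in; no verdict was returned.

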